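# Seat the scanner head on its kinematic mount

## Robot

A 7-joint arm with a two-finger parallel gripper is mounted at the origin on a cart in front of the work surface, level with it; the furniture and walls round the work are solid. World frame = base frame: x ahead of the robot, y to its left, z up, the work surface at z = 0. Lengths are in m, angles in degrees, forces in N, time in s.
With the tool pointing down it reaches from about 0.375 to 0.925 m from the base axis. Payload 3.1 kg.
Tool frame: the origin (TCP) lies on the centre line of the jaws, within the pads' length; the fingertips stand tip_reach ahead of it and the grasp point (between the pads) lies 3 mm ahead of it (tip_reach is the distance from the TCP to the fingertips, in m); z points along the fingers, y is the line along which they close (so a half turn about z gives the same grasp; the last joint's range is limited). The gripper opens to 85 mm and grips with 20 to 120 N. Pads are 22 mm wide; open, the fingers measure 114 mm over their backs; the gripper's body (76 mm by 85 mm) begins 54 mm behind the grasp point. The pads swing forward as they close: fully open they stand 13 mm farther back than shut.
Start: joints at [-71.093, 21.939, 2.515, 91.553, -1.026, 66.532, -2.859], TCP at [0.27, 0.591, 0.253] pointing down, gripper open.
Joint ranges: [-149.38, 149.38], [-23.57, 123.04], [-84.95, 90], [0, 143.3], [-89.99, 269.99], [3.08, 112.72], [-163.45, 163.45]. Speed limits (degrees/s): [159.86, 159.86, 180, 180, 180, 180, 180].

## Interface

Orientations are given as a 3x3 rotation matrix whose columns are the frame's x, y, z axes.
In Python, from bench import get_obs, get_image, camera_model, hand_in, tip_reach gives the robot as it stands.
- The arm moves only by the shell command python3 -m pendant 'ROWS' [FORCE]. ROWS is JSON, a list of rows, each an object of numbers: "gripper": the closure in counts, from 0 (fully open) to 255 (shut); "x", "y", "z": the shift along the world's x, y, z in mm; "twist": the turn about the world's z in degrees. A call has 1 to 5 rows; each row is the pose to reach, as a shift and turn from the pose commanded when the call began; what a row does not reach only later rows make up. A row lasts 1/8 s, in which the tool goes at most 62.5 mm and 10.7 degrees, less where a joint would pass 70% of its speed; a pose out of reach is approached as far as the arm can. A call with a gripper value outside its range is refused whole. The fingers move at their own pace and stop on an object; FORCE is the grip in N (left out, the last holds). Time passes only in rows, so rows that repeat a pose let the fingers close. It gives the time, the measured TCP pose, the force, the opening and the grip force at its end, in the units of the state.
- get_obs(): the state, without advancing time (a new reading comes with each control period).
- get_image(name): name is "side" or "top" or "wrist"; returns the picture (420x560x3 uint8, blue, green, red); there is no depth.
- camera_model(name): a dict with "camera_matrix" (3x3 intrinsics, pixels), "rvec" (rotation vector, rad) and "tvec" (3), from world to camera coordinates, as OpenCV has them. Camera axes: x right, y down, z forward; pixel columns grow to the right and rows downward; lengths in m; the calibration is good to about 2 mm. A picture is of the moment at which its call begins: read the wrist's pose just before it. camera_model takes no time and is no camera call; for the wrist camera it gives the pose at the moment of the call.
- hand_in(): hands the job in; it is judged then, once.
The state is a dict: "time": time; "joint_positions": joint angles; "dq": joint speeds; "joint_torque": joint torques, N m; "position": TCP position; "tool_rot": TCP orientation; "contact_force": force on the tool from outside, world axes, zero at the start; "ft_torque": the same for the moment, N m; "finger_gap": finger opening in m; "grip_force": force on a finger pad.
Only numpy, scipy, OpenCV 4.12 (cv2) and the standard library are available. Lean on these libraries where they do the work, as an engineer would, in place of code of your own. Each camera call takes 0.05 s, during which the arm holds its last target. There are 200 camera calls.

## Task

Put the scanner head (the red-nosed one on three steel balls) back on its three-seat mount beside the turntable, so that the ball under the red nose rests in the cone, and of the other two one rests in the groove and one on the flat. It must sit level and fully home in all three seats; lower it on, do not drop it, and leave the blue-nosed lamp where it stands.

Things in the scene. Friction and masses are not known exactly. Their poses are not given: they have to be found in the camera images.
- scanner_head: Loose scanner head, 0.32 to 0.52 kg: T-shaped aluminium frame (110 mm long in x, 124 mm wide in y at the tail, z = 24 to 32 mm) on three 18 mm steel balls, red nose at +x, black grip block in the middle with a short round lens on its +x face (to x = 38 mm). Origin: under the block's centre, level with the balls' undersides; z up, x towards the red nose, y left. Stands upright on the table.
- mount: Fixed grey plate, 180 x 170 x 8 mm, with three slippery polished steel seats up to 35 mm high and a red bar at its +x edge, beyond the cone. Origin: on the table; z up, x towards cone and red bar. The head is home when its origin is 18 mm straight above this origin and its x axis points the same way. A ball let go up to about 10 mm off slides home by itself.
- cone_seat (a point): Where the centre of the nose ball belongs, in the mount's cone: a round steel boss of 48 mm with a red collar and a conical hole of 36 mm mouth. It is at (60, 0, 27) mm in the mount's frame; the rim is 7.5 mm higher than this point.
- groove_seat (a point): Where the centre of the left ball belongs, in the mount's V groove: 44 mm long, 36 mm wide at the top, running towards the cone. At (-40, 50, 27) mm in the mount's frame; its edges are 7.5 mm higher than this point.
- flat_seat (a point): Where the centre of the right ball belongs, over the mount's flat round steel pad of 42 mm. At (-40, -50, 27) mm in the mount's frame; the pad's top is 9 mm below this point.
- nose_ball (a point): Centre of the steel ball under the red nose of the scanner head. At (60, 0, 9) mm in the head's frame.
- left_ball (a point): Centre of the scanner head's left rear ball, at (-40, 50, 9) mm in the head's frame.
- right_ball (a point): Centre of the scanner head's right rear ball, at (-40, -50, 9) mm in the head's frame.
- lamp_head: Loose work light on a like frame with a like block, but with a blue nose, a white lamp face and square black rubber feet; 0.4 kg, 78 mm high. Origin: under the centre of its block, on the table. It is not wanted: leave it alone.
- grip_block (a point): Point to grip on the scanner head: on the centre line of its black block, 60 mm above the head's origin; axes as the head's. The block is 50 mm long (x), 26 mm wide (y: close the fingers along it), and reaches from 32 to 78 mm above the head's origin, free on both sides.

How it is judged (in metres and radians):
At the end, for the whole second after the job is handed in: The scanner head rests, released and still, on the mount: nose ball within 5 mm of its home in the cone, left ball within 6 mm of its home in the groove, right ball within 10 mm of its home on the flat, the head level within 3 degrees; the lamp within 30 mm of where it stood (distance between nose_ball and cone_seat below 0.005 m and distance between left_ball and groove_seat below 0.006 m and distance between right_ball and flat_seat below 0.01 m and angle between scanner_head's own z axis and vertical below 0.05 rad and linear speed of scanner_head below 0.02 m/s and angular speed of scanner_head below 0.1 rad/s and distance of lamp_head from where it was at the start of the episode below 0.03 m); the robot touches nothing.
It fails at once if the scanner head is dropped onto the mount (faster than 0.6 m/s with its nose ball within 50 mm of the cone seat) (distance between nose_ball and cone_seat below 0.05 m and linear speed of scanner_head above 0.6 m/s).
It fails at once if the blue-nosed lamp is moved more than 30 mm (distance of lamp_head from where it was at the start of the episode above 0.03 m).
It also fails if it takes over 38 s, if anything falls off the work surface, if the arm or the gripper's body presses on something with over 40 N, if the wrist force passes 120 N, or if a joint passes its speed limit or range.

## Working session

There is one attempt and no reset: what is moved stays moved. The work goes in short steps, Python scripts to look and compute and a shell command to move; the robot and the scene stay as the last step left them, time stands still between calls to the robot, and variables do not carry over. Pictures are saved under pics/ and viewed, at most 10 in all, crops included, and the job is handed in when it is done.

```bash
mkdir -p pics; python3 - <<'E'
import cv2
from bench import *
o=get_obs();print(o['time'],o['position'],o['tool_rot'],o['finger_gap'],tip_reach)
for n in("top","side"):
    cv2.imwrite(f"pics/{n}0.png",get_image(n))
E
```

```text
0.0 [0.26930945 0.59059484 0.25187432] [[-9.09893143e-01  4.14841500e-01 -9.98856401e-04]
 [ 4.14842686e-01  9.09889797e-01 -2.47026028e-03]
 [-1.15917231e-04 -2.66204116e-03 -9.99996450e-01]] 0.0855068915455667 0.022
```

View pics/top0.png

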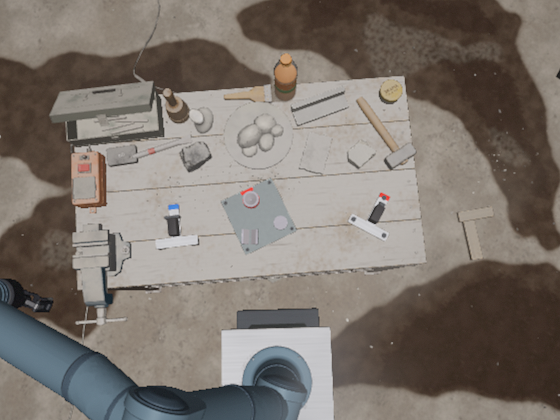

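View pics/side0.png

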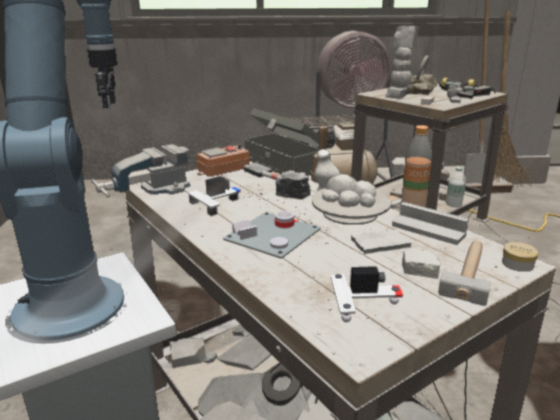

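The top view shows the mount at about (259,216) with its red bar and cone at (250,197), the scanner head at (376,215) with its red nose at (384,198), and the lamp at (174,225). Next I enlarge the first two.

```bash
python3 - <<'E'
import cv2,numpy as np
i=cv2.imread("pics/top0.png")
f=lambda x,y:cv2.resize(i[y:y+80,x:x+80],None,fx=5,fy=5,interpolation=cv2.INTER_CUBIC)
cv2.imwrite("pics/crop0.png",np.hstack([f(218,173),f(335,175)]))
E
cat > h.py <<'E'
import cv2,numpy as np
from bench import *
def ray(n,pts,z,m=None):
    "pixels -> world points at height z"
    m=m or camera_model(n);R=cv2.Rodrigues(np.array(m['rvec'],float))[0];t=np.array(m['tvec'],float).ravel()
    p=cv2.undistortPoints(np.array(pts,float).reshape(-1,1,2),np.array(m['camera_matrix'],float),None)[:,0]
    d=np.c_[p,np.ones(len(p))]@R;c=-R.T@t
    z=np.broadcast_to(z,len(p));return c+d*((z-c[2])/d[:,2])[:,None]
def proj(n,P,m=None):
    m=m or camera_model(n)
    return cv2.projectPoints(np.array(P,float),np.array(m['rvec'],float),np.array(m['tvec'],float),np.array(m['camera_matrix'],float),None)[0][:,0]
E
```

```text
(no output)
```

View pics/crop0.png

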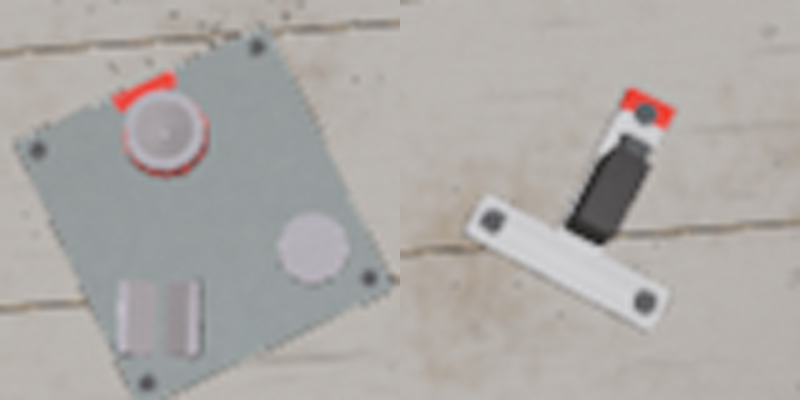

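The crop shows the head's three screws, over its balls, at (646,113), (492,221) and (645,301). On the mount it shows the cone at (166,130), the groove at (160,318) and the pad at (314,247).

```bash
cat >> h.py <<'E'
L=np.array([[60,0],[-40,50],[-40,-50]])/1000
def fit(W):
    "planar rigid fit of the three points L -> W[:, :2]"
    a=L-L.mean(0);w=W[:,:2]-W[:,:2].mean(0)
    th=np.arctan2((a[:,0]*w[:,1]-a[:,1]*w[:,0]).sum(),(a*w).sum())
    R=np.array([[np.cos(th),-np.sin(th)],[np.sin(th),np.cos(th)]]);o=W[:,:2].mean(0)-R@L.mean(0)
    return o,np.degrees(th),(W[:,:2]-(L@R.T+o))*1000
E
python3 - <<'E'
from h import *
np.set_printoptions(precision=4,suppress=True)
c=lambda P,x0,y0,ox:[((u-ox+.5)/5-.5+x0,(v+.5)/5-.5+y0) for u,v in P]
print("head",*fit(ray("top",c([(646,113),(492,221),(645,301)],335,175,400),.033)))
print("mount",*fit(ray("top",c([(166,130),(160,318),(314,247)],218,173,0),[.0345,.0345,.018])))
R=get_obs()['tool_rot'];print("tool y dir",np.degrees(np.arctan2(R[1,1],R[0,1])))
print(get_obs()['joint_positions'])
E
```

```text
head [ 0.4691 -0.3018] -30.074216259854488 [[ 0.1417 -0.4173]
 [-0.2153  0.5381]
 [ 0.0736 -0.1208]]
mount [0.4736 0.0377] 23.98054760273803 [[-0.2561 -0.4565]
 [-0.2377  0.2803]
 [ 0.4938  0.1762]]
tool y dir 65.49405881474794
[-71.0928  21.9881   2.5111  91.6409  -1.026   66.5304  -2.8591]
```

```bash
python3 -m pendant '[{"x":40,"y":-45},{"x":80,"y":-100,"twist":-2},{"x":120,"y":-160,"twist":-4},{"x":150,"y":-215,"twist":-5.5},{"x":175,"y":-270,"twist":-5.5}]'; python3 -m pendant '[{"x":5,"y":-60},{"x":10,"y":-120},{"x":15,"y":-180},{"x":20,"y":-240},{"x":20,"y":-300}]'
```

```text
invalid input
invalid input
```

```bash
python3 -m pendant '[{"gripper":0,"x":40,"y":-45,"z":0,"twist":0},{"gripper":0,"x":80,"y":-100,"z":0,"twist":-2},{"gripper":0,"x":120,"y":-160,"z":0,"twist":-4},{"gripper":0,"x":150,"y":-215,"z":0,"twist":-5.5},{"gripper":0,"x":175,"y":-270,"z":0,"twist":-5.5}]'
```

```text
time: 0.72
position: [0.4399, 0.331, 0.2529]
tool_rot: [[-0.866, 0.501, -0.0], [0.501, 0.866, -0.0], [-0.0, -0.0, -1.0]]
contact_force: [0.8, -0.0, 0.4]
finger_gap: 0.0851
grip_force: 0.0
```

Works with all the keys. The rest is about dx +29, dy −633 from here.

```bash
python3 -m pendant '[{"gripper":0,"x":5,"y":-60,"z":0,"twist":0},{"gripper":0,"x":10,"y":-120,"z":0,"twist":0},{"gripper":0,"x":15,"y":-180,"z":0,"twist":0},{"gripper":0,"x":20,"y":-240,"z":0,"twist":0},{"gripper":0,"x":20,"y":-300,"z":0,"twist":0}]'; python3 -m pendant '[{"gripper":0,"x":0,"y":-60,"z":0,"twist":0},{"gripper":0,"x":0,"y":-120,"z":-10,"twist":0},{"gripper":0,"x":0,"y":-180,"z":-20,"twist":0},{"gripper":0,"x":0,"y":-240,"z":-30,"twist":0},{"gripper":0,"x":0,"y":-300,"z":-40,"twist":0}]'
```

```text
time: 1.35
position: [0.4588, 0.0311, 0.2531]
tool_rot: [[-0.866, 0.5, 0.0], [0.5, 0.866, 0.0], [-0.0, 0.0, -1.0]]
contact_force: [1.3, -0.2, 0.6]
finger_gap: 0.0857
grip_force: 0.0
time: 1.98
position: [0.4587, -0.2681, 0.2128]
tool_rot: [[-0.866, 0.499, 0.0], [0.499, 0.866, 0.001], [-0.0, 0.001, -1.0]]
contact_force: [1.4, 1.2, 1.0]
finger_gap: 0.0854
grip_force: 0.0
```

```bash
python3 -m pendant '[{"gripper":0,"x":10,"y":-34,"z":0,"twist":0},{"gripper":0,"x":10,"y":-34,"z":0,"twist":0},{"gripper":0,"x":10,"y":-34,"z":0,"twist":0}]'; python3 - <<'E'
from h import *
np.set_printoptions(precision=4,suppress=True)
m=camera_model("wrist");i=get_image("wrist")
a=np.radians(-30.07);R=np.array([[np.cos(a),-np.sin(a)],[np.sin(a),np.cos(a)]]);o=np.array([.4691,-.3018])
B=np.array([[25,13],[25,-13],[-25,13],[-25,-13]])/1000
for P,z in((B,.078),(L,.033)):
    q=proj("wrist",np.c_[P@R.T+o,np.full(len(P),z)],m);print(q)
    for u in q: cv2.circle(i,tuple(int(round(x)) for x in u),3,(0,255,0),1)
cv2.imwrite("pics/w1.png",i);print(m)
E
```

```text
time: 2.35
position: [0.4688, -0.2996, 0.2127]
tool_rot: [[-0.866, 0.5, -0.001], [0.5, 0.866, 0.001], [0.002, 0.0, -1.0]]
contact_force: [0.7, 0.9, -1.1]
finger_gap: 0.0856
grip_force: 0.0
[[290.8721 233.5494]
 [259.5299 233.5236]
 [291.7978 174.5151]
 [258.5416 174.486 ]]
[[275.406  248.2965]
 [331.1739 146.896 ]
 [219.5674 146.7958]]
{'camera_matrix': array([[332.0728,   0.    , 276.6464],
       [  0.    , 332.0728, 207.0437],
       [  0.    ,   0.    ,   1.    ]]), 'rvec': array([-2.471 , -1.4261, -0.2321]), 'tvec': array([ 0.0255, -0.5549,  0.1648])}
```

View pics/w1.png

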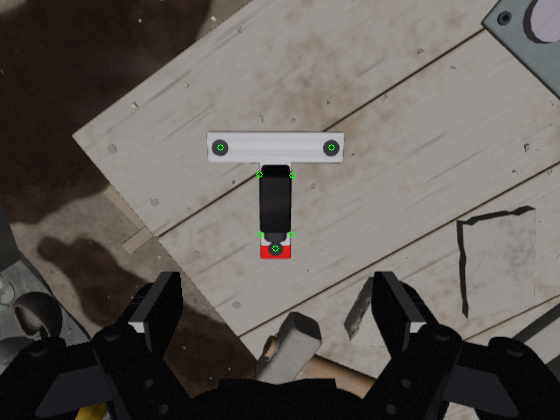

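The predicted marks sit on the screws, at (220,147), (331,147) and (275,248), so the pose is confirmed. Next I descend and grip.

```bash
python3 -m pendant '[{"gripper":0,"x":0,"y":-2,"z":-40,"twist":0},{"gripper":0,"x":0,"y":-2,"z":-85,"twist":0},{"gripper":0,"x":0,"y":-2,"z":-125,"twist":0},{"gripper":0,"x":0,"y":-2,"z":-150,"twist":0},{"gripper":0,"x":0,"y":-2,"z":-150,"twist":0}]'; python3 -m pendant '[{"gripper":255,"x":0,"y":0,"z":0,"twist":0},{"gripper":255,"x":0,"y":0,"z":0,"twist":0},{"gripper":255,"x":0,"y":0,"z":0,"twist":0},{"gripper":255,"x":0,"y":0,"z":0,"twist":0},{"gripper":255,"x":0,"y":0,"z":0,"twist":0}]' 60
```

```text
time: 3.02
position: [0.4677, -0.2995, 0.0613]
tool_rot: [[-0.867, 0.498, -0.005], [0.498, 0.867, 0.004], [0.006, 0.001, -1.0]]
contact_force: [0.6, -0.1, 0.7]
finger_gap: 0.0851
grip_force: 0.0
time: 3.65
position: [0.47, -0.3032, 0.0644]
tool_rot: [[-0.866, 0.5, 0.002], [0.5, 0.866, -0.0], [-0.002, 0.001, -1.0]]
contact_force: [0.3, 1.0, 6.6]
finger_gap: 0.0251
grip_force: 59.6
```

```bash
python3 -m pendant '[{"gripper":255,"x":0,"y":0,"z":10,"twist":0},{"gripper":255,"x":0,"y":0,"z":35,"twist":0},{"gripper":255,"x":0,"y":0,"z":65,"twist":0},{"gripper":255,"x":0,"y":15,"z":90,"twist":0},{"gripper":255,"x":0,"y":40,"z":100,"twist":5}]' && python3 -m pendant '[{"gripper":255,"x":0,"y":40,"z":0,"twist":8},{"gripper":255,"x":0,"y":80,"z":0,"twist":16},{"gripper":255,"x":0,"y":120,"z":0,"twist":24},{"gripper":255,"x":0,"y":160,"z":0,"twist":32},{"gripper":255,"x":0,"y":200,"z":0,"twist":40}]'; python3 -m pendant '[{"gripper":255,"x":2,"y":35,"z":0,"twist":5},{"gripper":255,"x":5,"y":70,"z":0,"twist":9},{"gripper":255,"x":5,"y":100,"z":0,"twist":9},{"gripper":255,"x":5,"y":100,"z":0,"twist":9},{"gripper":255,"x":5,"y":100,"z":0,"twist":9}]'
python3 - <<'E'
from h import *
cv2.imwrite("pics/t2.png",cv2.resize(get_image("top")[150:270,190:330],None,fx=4,fy=4,interpolation=cv2.INTER_CUBIC))
o=get_obs();print(o['time'],o['position'],o['tool_rot'])
m=camera_model("wrist");i=get_image("wrist")
a=np.radians(23.98);R=np.array([[np.cos(a),-np.sin(a)],[np.sin(a),np.cos(a)]]);c=np.array([.4736,.0377])
for P,z,col in((L,.033+.1,(0,255,0)),(L,.0345,(255,0,255))):
    q=proj("wrist",np.c_[P@R.T+c,np.full(len(P),z)],m);print(q)
    for u in q: cv2.circle(i,tuple(int(round(x)) for x in u),3,col,1)
cv2.imwrite("pics/w2.png",i)
E
```

```text
time: 4.28
position: [0.4685, -0.2639, 0.1644]
tool_rot: [[-0.906, 0.423, 0.001], [0.423, 0.906, -0.002], [-0.001, -0.001, -1.0]]
contact_force: [0.5, 0.2, -3.9]
finger_gap: 0.0253
grip_force: 59.4
time: 4.9
position: [0.4674, -0.0618, 0.1626]
tool_rot: [[-0.965, -0.263, -0.002], [-0.263, 0.965, -0.0], [0.002, 0.0, -1.0]]
contact_force: [0.3, -0.2, -3.4]
finger_gap: 0.0253
grip_force: 59.4
time: 5.52
position: [0.473, 0.0362, 0.1626]
tool_rot: [[-0.914, -0.406, -0.002], [-0.406, 0.914, -0.001], [0.002, -0.0, -1.0]]
contact_force: [-0.4, -1.0, -4.6]
finger_gap: 0.0255
grip_force: 59.5
5.575 [0.47322473 0.03571116 0.1627857 ] [[-9.14316884e-01 -4.04997032e-01 -1.42843313e-03]
 [-4.04995735e-01  9.14317892e-01 -1.11643373e-03]
 [ 1.75819431e-03 -4.42264880e-04 -9.99998357e-01]]
[[280.39164507 364.26378039]
 [387.55713657 193.36931302]
 [173.85908911 193.7867874 ]]
[[279.29731834 274.97962636]
 [346.06649413 156.88433319]
 [212.61260656 157.17457945]]
```

View pics/w2.png

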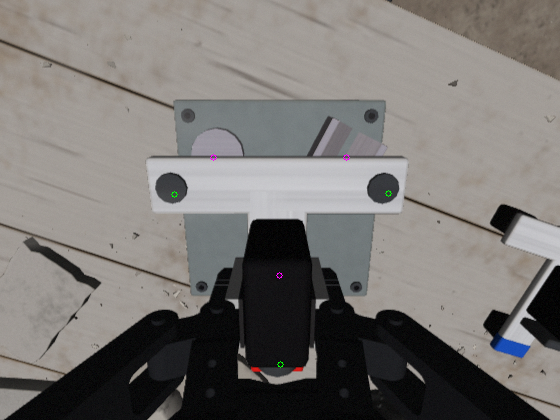

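The wrist view shows the head's rear screws at (171,187) and (383,188), against a wanted (174,194) and (388,193). The plate is square in the image, with its bolts at y = 116 and 287. To check the mount estimate, I compare with the pad, whose edges are at x ≈ 191 and 243 and whose top is at y ≈ 127.

```bash
python3 - <<'E'
from h import *
m=camera_model("wrist");print(get_obs()['position'])
a=np.radians(23.98);R=np.array([[np.cos(a),-np.sin(a)],[np.sin(a),np.cos(a)]]);c=np.array([.4736,.0377])
P=np.array([[-40,-50],[-61,-50],[-40,-29],[-40,-71]])/1e3
print("pad ctr, top, sides",proj("wrist",np.c_[P@R.T+c,np.full(4,.018)],m))
W=ray("wrist",[(171.5,187),(383,188)],.133,m)[:,:2];print("head rear mm, mount frame",(W-c)@R*1e3)
W=ray("wrist",[(188,116),(371,116),(202,287),(357,287)],[.009]*4,m)[:,:2];print("bolts",(W-c)@R*1e3)
i=cv2.imread("pics/w2.png")
cv2.imwrite("pics/w2c.png",np.hstack([cv2.resize(i[90:220,x:x+130],None,fx=3,fy=3,interpolation=cv2.INTER_CUBIC) for x in(145,300)]))
E
```

```text
[0.47345551 0.03560633 0.16290918]
pad ctr, top, sides [[216.65539593 153.34304526]
 [215.02545806 126.31972174]
 [243.00111746 153.26820315]
 [190.31871838 153.41786167]]
head rear mm, mount frame [[-43.14389276 -50.97912816]
 [-42.39613787  47.47191136]]
bolts [[-68.3165526  -72.65737755]
 [-67.88308921  72.91284093]
 [ 87.70210685 -73.10685155]
 [ 88.03254032  73.26079174]]
```

View pics/w2c.png

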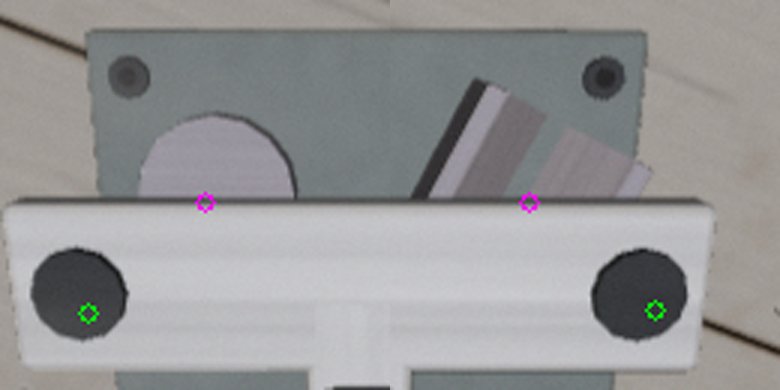

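The pad agrees within 1 px, so the mount pose is good. The head needs +1.8 mm in x and +2.8 mm in y (world). I correct that and lower to just above the rims.

```bash
python3 -m pendant '[{"gripper":255,"x":2,"y":3,"z":-15,"twist":0},{"gripper":255,"x":2,"y":3,"z":-35,"twist":0},{"gripper":255,"x":2,"y":3,"z":-55,"twist":0},{"gripper":255,"x":2,"y":3,"z":-60,"twist":0},{"gripper":255,"x":2,"y":3,"z":-60,"twist":0}]' && python3 -m pendant '[{"gripper":255,"x":0,"y":0,"z":-5,"twist":0},{"gripper":255,"x":0,"y":0,"z":-10,"twist":0},{"gripper":255,"x":0,"y":0,"z":-14,"twist":0},{"gripper":255,"x":0,"y":0,"z":-17,"twist":0},{"gripper":255,"x":0,"y":0,"z":-17,"twist":0}]'
```

```text
time: 6.25
position: [0.4757, 0.0399, 0.1027]
tool_rot: [[-0.914, -0.406, -0.001], [-0.406, 0.914, -0.001], [0.001, -0.0, -1.0]]
contact_force: [-0.6, -0.1, -3.1]
finger_gap: 0.0253
grip_force: 59.4
time: 6.88
position: [0.4758, 0.0402, 0.086]
tool_rot: [[-0.914, -0.407, -0.001], [-0.407, 0.914, -0.0], [0.001, 0.0, -1.0]]
contact_force: [0.4, 1.0, -4.0]
finger_gap: 0.0257
grip_force: 59.5
```

```bash
python3 - <<'E'
from h import *
i=get_image("side");q=proj("side",[[.4736,.0377,.05]])[0].astype(int);print(q)
x,y=q;cv2.imwrite("pics/s2.png",cv2.resize(i[y-55:y+55,x-70:x+70],None,fx=5,fy=5,interpolation=cv2.INTER_CUBIC))
E
```

```text
[270 218]
```

View pics/s2.png

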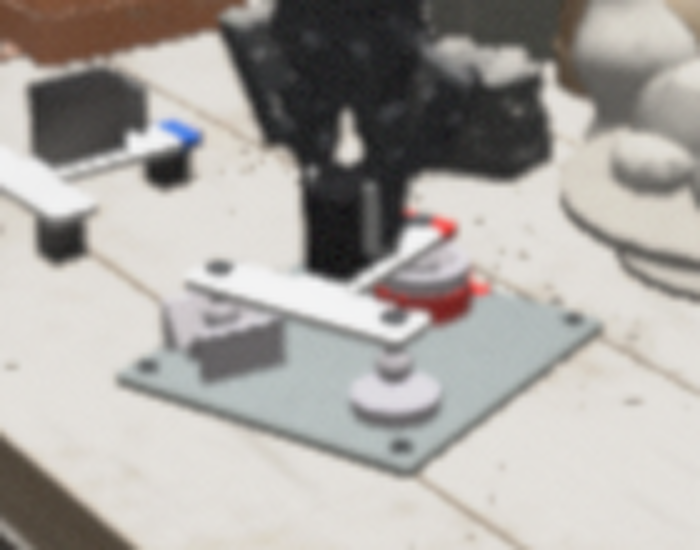

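The head hovers over its seats: the right ball, at (393,362), is over the pad centre at about (395,395). The left ball is over the groove and the nose over the cone. No contact yet, so I lower in small steps while watching the force.

```bash
python3 -m pendant '[{"gripper":255,"x":0,"y":0,"z":-1,"twist":0},{"gripper":255,"x":0,"y":0,"z":-2,"twist":0},{"gripper":255,"x":0,"y":0,"z":-3,"twist":0},{"gripper":255,"x":0,"y":0,"z":-3,"twist":0}]'; python3 -m pendant '[{"gripper":255,"x":0,"y":0,"z":-0.5,"twist":0},{"gripper":255,"x":0,"y":0,"z":-1,"twist":0},{"gripper":255,"x":0,"y":0,"z":-1,"twist":0}]'
```

```text
time: 7.42
position: [0.476, 0.0394, 0.0833]
tool_rot: [[-0.914, -0.406, -0.0], [-0.406, 0.914, -0.001], [0.0, -0.001, -1.0]]
contact_force: [0.5, -2.0, -1.8]
finger_gap: 0.0254
grip_force: 59.9
time: 7.8
position: [0.4758, 0.039, 0.0826]
tool_rot: [[-0.914, -0.405, -0.001], [-0.405, 0.914, -0.001], [0.001, -0.001, -1.0]]
contact_force: [-3.9, -4.5, 3.9]
finger_gap: 0.0255
grip_force: 60.7
```

Contact: +8 N vertical, with a sideways push of about −4 N in both x and y. I give way 1 mm in each and lower slightly.

```bash
python3 -m pendant '[{"gripper":255,"x":-1,"y":-1,"z":0,"twist":0},{"gripper":255,"x":-1,"y":-1,"z":-0.5,"twist":0},{"gripper":255,"x":-1,"y":-1,"z":-1,"twist":0},{"gripper":255,"x":-1,"y":-1,"z":-1,"twist":0}]'
```

```text
time: 8.3
position: [0.4757, 0.0389, 0.0824]
tool_rot: [[-0.914, -0.406, 0.001], [-0.406, 0.914, 0.0], [-0.001, -0.0, -1.0]]
contact_force: [-3.6, -4.1, 9.8]
finger_gap: 0.0254
grip_force: 61.5
```

```bash
python3 -m pendant '[{"gripper":255,"x":-1,"y":-1,"z":0,"twist":0},{"gripper":255,"x":-1,"y":-1,"z":-0.5,"twist":0},{"gripper":255,"x":-1,"y":-1,"z":-0.5,"twist":0}]'
```

```text
time: 8.68
position: [0.4756, 0.0388, 0.0824]
tool_rot: [[-0.914, -0.406, 0.002], [-0.406, 0.914, 0.001], [-0.003, 0.0, -1.0]]
contact_force: [-2.3, -2.2, 9.5]
finger_gap: 0.0253
grip_force: 61.7
```

Resting with about 13 N down and little sideways force. Release gently.

```bash
python3 -m pendant '[{"gripper":170,"x":0,"y":0,"z":0,"twist":0},{"gripper":160,"x":0,"y":0,"z":0,"twist":0},{"gripper":130,"x":0,"y":0,"z":0,"twist":0},{"gripper":60,"x":0,"y":0,"z":0,"twist":0},{"gripper":0,"x":0,"y":0,"z":0,"twist":0}]' 20; python3 -m pendant '[{"gripper":0,"x":0,"y":0,"z":0,"twist":0},{"gripper":0,"x":0,"y":0,"z":20,"twist":0},{"gripper":0,"x":0,"y":0,"z":60,"twist":0},{"gripper":0,"x":0,"y":0,"z":110,"twist":0},{"gripper":0,"x":0,"y":0,"z":150,"twist":0}]'
python3 - <<'E'
from h import *
i=get_image("side");x,y=270,218
s=cv2.resize(i[y-45:y+55,x-70:x+70],(560,400),interpolation=cv2.INTER_CUBIC)
m=camera_model("wrist");w=get_image("wrist")
a=np.radians(23.98);R=np.array([[np.cos(a),-np.sin(a)],[np.sin(a),np.cos(a)]]);c=np.array([.4736,.0377])
q=proj("wrist",np.c_[L@R.T+c,np.full(3,.051)],m);print(q)
for u in q: cv2.circle(w,tuple(int(round(v)) for v in u),3,(0,255,0),1)
cv2.imwrite("pics/s3.png",s);cv2.imwrite("pics/w3.png",w)
E
```

```text
time: 9.3
position: [0.474, 0.0383, 0.0807]
tool_rot: [[-0.914, -0.407, -0.0], [-0.407, 0.914, -0.0], [0.0, 0.0, -1.0]]
contact_force: [-0.4, -0.1, -0.4]
finger_gap: 0.0759
grip_force: 0.0
time: 9.93
position: [0.4743, 0.0381, 0.2327]
tool_rot: [[-0.914, -0.406, 0.001], [-0.406, 0.914, 0.0], [-0.001, -0.0, -1.0]]
contact_force: [-0.1, 0.4, -0.3]
finger_gap: 0.0853
grip_force: 0.0
[[278.3744468  238.0200633 ]
 [333.48048687 137.31892924]
 [223.35257596 137.4602712 ]]
```

View pics/s3.png

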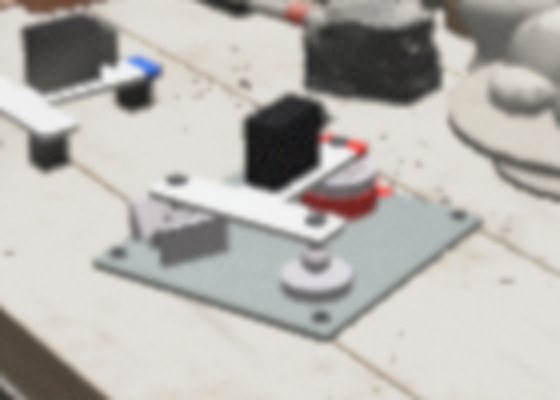

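View pics/w3.png

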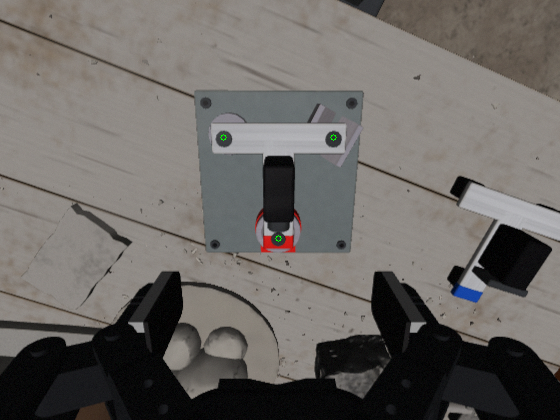

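All three screws, at (223,138), (333,138) and (278,238), sit on the predicted home marks. The head looks level, the lamp is untouched and the gripper is clear.

```bash
python3 -c "from bench import *;print(hand_in())"
```

```text
the job is handed in; nothing more can be done
None
```

The scanner head is back on its mount and handed in after about 10 s of robot time: the last images show all three balls within about 1 mm of home, the head level and the lamp unmoved; the judge's result was not shown.

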